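Set the stabiliser screws of a comparator stand

ROBOT

A 6-joint arm with a two-finger parallel gripper is mounted at the origin on a cart in front of the work surface, level with it; the furniture and walls round the work are solid. World frame = base frame: x ahead of the robot, y to its left, z up, the work surface at z = 0. Lengths are in mm, angles in rad, forces in N, time in s.
With the tool pointing down it reaches from about 350 to 975 mm from the base axis. Payload 7.1 kg.
Tool frame: the origin (TCP) lies midway between the tips of the shut fingers; the grasp point (between the pads) lies 19 mm behind it (ctrl.grip_point_offset is the distance from the TCP to the grasp point, in mm); z points along the fingers, y is the line along which they close (so a half turn about z gives the same grasp; the last joint's range is limited). The gripper opens to 88 mm and grips with 3 to 60 N. Pads are 20 mm wide; open, the fingers measure 115 mm over their backs; the gripper's body (75 mm by 178 mm) begins 61 mm behind the grasp point.
Start: joints at [-1.163, 0.423, 1.63, -0, 1.089, -0.019], TCP at [258.74, -568.91, 186.275] pointing down, gripper open.
Joint ranges: [-3, 3], [-0.9, 2.11], [0.09, 2.58], [-1.31, 4.45], [0.11, 2.69], [-2.54, 2.54]. Speed limits (rad/s): [2.39, 2.39, 3.01, 3.14, 3.14, 3.14].

INTERFACE

Orientations are given as a rotation vector (axis times angle).
In Python, from workcell import get_obs, optics, close_job, spotter, ctrl gives the robot as it stands. The module is installed in compiled form; this text tells all that it offers.
- The arm moves only by the tool move_arm, never from a script. Its argument "rows" is a list of rows, each a list of 5 numbers: the shift along the tool's x, y, z in cm, then the turn about the tool's z in degrees, then the opening in per cent of the stroke, from 0 (shut) to 100 (fully open). A call has 1 to 10 rows; each row shifts and turns the commanded pose from where the row before left it, along the tool's axes as they then stand; what a row does not reach is not made up. A row lasts 1/8 s, in which the tool goes at most 62.5 mm and 10.7 degrees, less where a joint would pass 70% of its speed; a pose out of reach is approached as far as the arm can. A call with a gripper value outside its range is refused whole. The fingers move at their own pace and stop on an object; the grip force is fixed at half the most. Time passes only in rows, so rows that do not move let the fingers close. It gives the time, the measured TCP pose, the force, the opening and the grip force at its end, in the units of the state.
- get_obs(): the state, without advancing time (a new reading comes with each control period).
- optics.get_image(name): name is "scene" or "top" or "wrist"; returns the picture (384x512x3 uint8, blue, green, red); there is no depth.
- optics.calibration(name): a dict with "camera_matrix" (3x3 intrinsics, pixels), "xyz" and "orientation" of the camera in the world. Camera axes: x right, y down, z forward; pixel columns grow to the right and rows downward; lengths in mm; the calibration is good to about 2 mm. A picture is of the moment at which its call begins: read the wrist's pose just before it. calibration takes no time and is no camera call; for the wrist camera it gives the pose at the moment of the call.
- close_job(): hands the job in; it is judged then, once.
Trained networks look in the newest picture that a camera, given by its name, has taken for a name from the list of things; names that differ only in an ending like _2 or _b are one class to them, and where a whole thing is asked for, a point or a joint stands for the part that bears it (a point fixed in the world has none). Each returns a list of dicts, best first, with "conf" (0 to 1); they miss things now and then, are a little off and sometimes report something else, mostly with a low value. They report only what shows in the picture. A call takes as long as a camera call.
- spotter.find_in(camera, label): "point" ([column, row] in pixels, amid what is visible of it).
- spotter.regions_of(camera, label): "region" (384x512 bool, what is visible of it) and "point" ([column, row] in pixels, amid what is visible of it).
The state is a dict: "t": time; "qpos": joint angles; "qvel": joint speeds; "joint_torque": joint torques, N m; "ee_pos": TCP position; "orientation": TCP orientation; "ft_force": force on the tool from outside, world axes, zero at the start; "moment": the same for the moment, N m; "width": finger opening in mm; "grasp_force": force on a finger pad.
Only numpy, scipy, OpenCV 4.12 (cv2) and the standard library are available. Lean on these libraries where they do the work, as an engineer would, in place of code of your own. Each camera call takes 0.05 s, during which the arm holds its last target. There are 200 camera calls.

TASK

The dial-gauge stand rocks because the thumbscrew feet at its two front corners do not reach the worktop. Turn both black knobs clockwise until their rubber tips bear firmly and every foot of the stand carries its share, so that it no longer rocks, without jacking it up off its three fixed feet, pressing it down hard or shoving it about. Let go of it and leave the small things around it alone.

Things in the scene. Friction and masses are not known exactly. Their poses are not given: they have to be found in the camera images.
- stand: Dial-gauge stand: grey iron plate 150x150x16 mm, 5 kg, top 34 mm over the worktop, on three domed rubber feet (two rear at x 60, y +-20 mm, one front at x -62, y 0). Behind: a steel column with a ball on top; the gauge, 111 mm high, reaches forward from it to x 0. Origin on the worktop under its centre, x to the column, z up. Parts beyond the screws are rigid.
- left_axis (a point): Left (+y) screw's axis at the plate's top, fixed to the stand (x -58, y +56, z 34 mm). On it a round black knob 32 mm wide, 26 high, its centre 29 to 33 mm above this point at the start. Turned clockwise from above, knob and foot screw down 10 mm a turn. The foot is a flat rubber tip 36 mm wide that starts 0.9 to 3.4 mm (0.55 to 2.2 rad) above the worktop.
- right_axis (a point): The same for the right (-y) screw (x -58, y -56, z 34 mm). From first touch a tip's load grows by about 10 N per rad (springy rubber) and the knob, which turns freely with 0.03 N m, gets stiffer. Each tip should carry about 5 N, that is 0.5 rad past first touch; at about 9 N it begins to lift another foot off the worktop.
- ball (a point): Centre of the 26 mm black ball on the column (stand frame x 58, y 0, z 135 mm). A sideways push here of 4 N rocks the stand to that side until that screw's tip edge touches; then it resists with 1.5 N/mm. From first contact to a 6.5 N push, each mm of ball travel (plus 0.3 mm) calls for 0.34 rad of that side's screw to load its tip with about 5 N.
- petri_dish: Bystander: flat round dish, 59 mm wide, 13 high; origin at the centre of its underside. Do not disturb.
- forceps: Bystander: steel forceps lying down, 136 mm long; origin at the centre of its underside. Do not disturb.
- slide_box: Bystander: small carton, 32x84x29 mm; origin at the centre of its underside. Do not disturb.
- beaker_tall: Bystander: tall glass beaker, 49 mm wide, 86 high; origin at the centre of its underside. Do not disturb.

How it is judged (in metres and radians):
At the end, for the whole second after the job is handed in: Each of the two screw tips carries at least 2.5 N, each of the three fixed feet at least 1.5 N, and the stand is at rest (contact force between each of left_tip_c0, right_tip_c0 and anything else above 2.5 N and contact force between each of stand_c1, stand_c2, stand_c3 and anything else above 1.5 N and linear speed of stand below 0.01 m/s); the robot touches nothing.
It fails at once if A screw tip is pressed on the worktop with more than 20 N (contact force between any of left_tip_c0, right_tip_c0 and anything else above 20 N).
It fails at once if The stand is shoved more than 15 mm or tipped more than 7 degrees (distance of stand from where it was at the start of the episode above 0.015 m or angle between stand's own z axis and vertical above 0.12 rad).
It fails at once if The petri dish, forceps, slide carton or tall beaker is moved more than 15 mm (distance of any of petri_dish, forceps, slide_box, beaker_tall from where it was at the start of the episode above 0.015 m).
It also fails if it takes over 72 s, if anything falls off the work surface, if the arm or the gripper's body presses on something with over 40 N, if the wrist force passes 120 N, or if a joint passes its speed limit or range.

## Working session

There is one attempt and no reset: what is moved stays moved. The work goes in short steps, Python scripts to look and compute and a tool call to move; the robot and the scene stay as the last step left them, time stands still between calls to the robot, and variables do not carry over. Pictures are saved under pics/ and viewed, at most 10 in all, crops included, and the job is handed in when it is done.

Besides the shell and the picture viewer there is one more tool, called after "Emit:" as name(argument=value, ...) on one line, values as JSON. move_arm: Moves the arm, as the interface text tells. Its arguments: {"type":"object","properties":{"rows":{"type":"array","items":{"type":"array","items":{"type":"number"}}}},"required":["rows"]}

```bash
mkdir -p pics; cat > h.py <<'E'
import numpy as np, cv2
from scipy.spatial.transform import Rotation as R
from workcell import get_obs, optics, close_job, spotter, ctrl
def cal(n):
    c=optics.calibration(n); o=np.array(c["orientation"],float)
    Rm=o if o.shape==(3,3) else R.from_rotvec(o).as_matrix()
    return np.array(c["camera_matrix"]),np.array(c["xyz"],float),Rm
def ray(n,px):
    K,p,Rm=cal(n); return p,Rm@np.linalg.solve(K,[px[0],px[1],1.])
def at_z(n,px,z):
    p,d=ray(n,px); return p+d*(z-p[2])/d[2]
def proj(n,X):
    K,p,Rm=cal(n); u=(np.atleast_2d(X)-p)@Rm@K.T; return u[:,:2]/u[:,2:]
E
python3 - <<'E'
from h import *
for n in("scene","top"):
    cv2.imwrite(f"pics/{n}0.png",optics.get_image(n)); print(n,cal(n)[1])
    for l,z in(("stand",34),("left_axis",60),("right_axis",60),("ball",135),("petri_dish",6),("forceps",3),("slide_box",15),("beaker_tall",43)):
        for d in spotter.find_in(n,l)[:2]: print(l,np.round(d["point"]),round(d["conf"],2),at_z(n,d["point"],z).round())
print(get_obs(),ctrl.grip_point_offset)
E
```

```text
scene [ 82.59075908 556.19987459 829.59543772]
stand [228. 253.] 0.92 [470. 207.  34.]
left_axis [227. 254.] 0.56 [457. 222.  60.]
ball [230. 254.] 0.62 [415. 251. 135.]
petri_dish [245. 220.] 0.74 [526.  77.   6.]
forceps [198. 282.] 0.63 [482. 310.   3.]
slide_box [288. 167.] 0.77 [ 567. -189.   15.]
beaker_tall [297. 139.] 0.69 [ 616. -303.   43.]
top [ 309.82232684   36.62956691 1174.22392799]
stand [188. 209.] 0.88 [466. 213.  34.]
left_axis [188. 209.] 0.96 [461. 209.  60.]
right_axis [191. 204.] 0.65 [477. 200.  60.]
ball [190. 206.] 0.59 [459. 192. 135.]
forceps [150. 197.] 0.45 [509. 339.   3.]
slide_box [318. 174.] 0.86 [ 574. -190.   15.]
beaker_tall [357. 156.] 0.85 [ 624. -307.   43.]
{'t': 0.9, 'qpos': array([-1.16300838e+00,  4.23024766e-01,  1.62985491e+00, -9.87421731e-06,
        1.08860213e+00, -1.89459802e-02]), 'qvel': array([ 0.00096702,  0.00069086, -0.00041728,  0.0012837 ,  0.00140798,
        0.00019734]), 'joint_torque': array([ 1.74595998e-04, -5.44557273e+01, -2.74044657e+01,  6.44376059e-02,
        1.68551551e-02, -1.27939319e-05]), 'ee_pos': array([ 258.74713973, -568.94748374,  186.33982743]), 'orientation': array([3.07024284e+00, 6.65221245e-01, 2.01569130e-05]), 'ft_force': array([ 0.07281487,  0.70179571, -0.28787871]), 'moment': array([-0.0419268 , -0.02603923, -0.0009267 ]), 'grasp_force': 0.0, 'width': 87.61037116590032} 18.700000000000003
```

```bash
python3 - <<'E'
import cv2,numpy as np
a=cv2.imread("pics/scene0.png")[170:330,130:330];b=cv2.imread("pics/top0.png")[130:290,90:290]
cv2.imwrite("pics/m1.png",np.hstack([cv2.resize(a,(400,320),interpolation=2),cv2.resize(b,(400,320),interpolation=2)]))
E
```

```text
(no output)
```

View pics/m1.png

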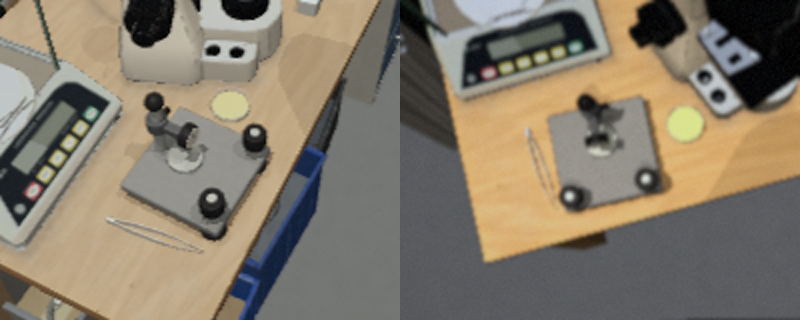

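View pics/scene0.png

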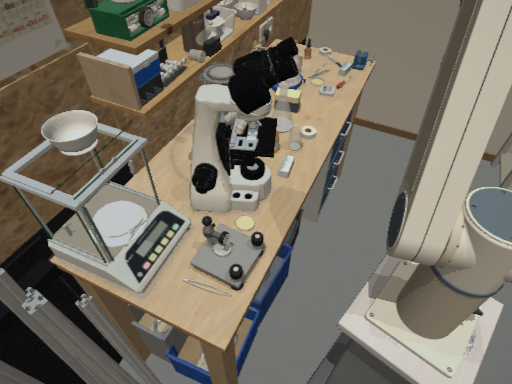

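```bash
python3 - <<'E'
from h import *
def tri(a,b):
    A=[];B=[]
    for n,px in(("scene",a),("top",b)):
        p,d=ray(n,px); d/=np.linalg.norm(d); P=np.eye(3)-np.outer(d,d); A.append(P);B.append(P@p)
    return np.linalg.lstsq(np.vstack(A),np.hstack(B),rcond=None)[0].round(1)
L=tri((236,271),(176,228.5));Rr=tri((257.5,239),(214.5,220));b=tri((206.5,220.5),(184,181))
print(L,Rr,b,np.linalg.norm(L-Rr))
for n,px,z in(("top",(176,228.5),65),("top",(214.5,220),65),("top",(184,181),135),("scene",(236,271),65),("scene",(257.5,239),65),("scene",(206.5,220.5),135)):print(n,at_z(n,px,z).round(1))
a=cv2.imread("pics/scene0.png")[20:300,30:310];t=cv2.imread("pics/top0.png")[60:260,60:290]
cv2.imwrite("pics/m2.png",np.hstack([cv2.resize(a,(400,400),interpolation=2),cv2.resize(t,(400,400),interpolation=2)]))
E
```

```text
[405.  243.9  61.1] [429.5 132.3  56.8] [533.2 212.8 127. ] 114.3385324376695
top [404.5 243.   65. ]
top [428.1 131.3  65. ]
top [530.6 210.9 135. ]
scene [403.6 245.6  65. ]
scene [426.3 137.   65. ]
scene [529.  217.1 135. ]
```

View pics/m2.png

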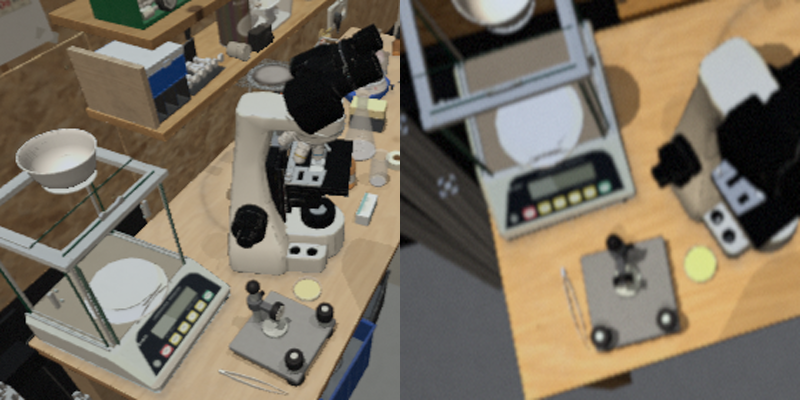

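View pics/top0.png

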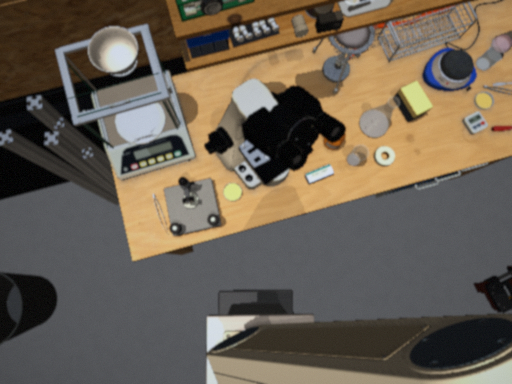

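```bash
python3 - <<'E'
from h import *
print(R.from_rotvec(get_obs()["orientation"]).as_matrix().round(3))
for px,z in(((214,142),120),((230,181),60),((260,190),60)):print(px,at_z("top",px,z).round())
f=[get_obs() ]
for i in range(4):
    optics.get_image("wrist"); o=get_obs(); print(o["t"],o["ft_force"].round(2),o["moment"].round(3))
E
```

```text
[[ 0.91   0.414  0.   ]
 [ 0.414 -0.91  -0.   ]
 [-0.     0.    -1.   ]]
(214, 142) [648. 129. 120.]
(230, 181) [545.  86.  60.]
(260, 190) [517.  -3.  60.]
0.95 [-0.22  0.05  0.17] [-0.004  0.032  0.034]
1.0 [ 0.39  0.12 -0.93] [ 0.013  0.031 -0.058]
1.05 [ 0.03 -0.41  0.15] [ 0.044  0.025 -0.062]
1.1 [-0.04  0.01 -0.06] [-0.013 -0.019 -0.022]
```

```bash
cat >> h.py <<'E'
def plan(wps, per=5.5, turns=None):
    """wps: list of (x,y,z,turn_deg) targets from present pose; prints rows (cm, deg)"""
    o=get_obs(); p=np.array(o["ee_pos"]); M=R.from_rotvec(o["orientation"])
    for x,y,z,t in wps:
        g=np.array([x,y,z],float); n=max(int(np.ceil(np.linalg.norm(g-p)/10/per)),int(np.ceil(abs(t)/10.5)),1)
        for i in range(n):
            s=(g-p)/(n-i); r=np.round(M.inv().apply(s)/10,2); p=p+M.apply(r*10)
            tt=round(t/n,1); M=M*R.from_euler("z",tt,degrees=True); print([*map(float,r),tt],end=",")
        print(p.round(1),n)
def avg(n):
    F=[];T=[];J=[]
    for i in range(n):
        optics.get_image("wrist"); o=get_obs(); F.append(o["ft_force"]);T.append(o["moment"]);J.append(o["joint_torque"])
    print("t",o["t"],"p",o["ee_pos"].round(2),"w",round(o["width"],1),"F",np.mean(F,0).round(2),"M",np.mean(T,0).round(3),"J",np.mean(J,0).round(3),"sd",np.std(J,0).round(3))
E
python3 - <<'E'
from h import *
plan([(330,-350,250,-65),(390,-100,250,-52.5),(420,130,250,-50),(530,211,230,0),(530,211,121,0)])
E
```

```text
[2.22, -2.43, -0.91, -9.3],[2.58, -2.03, -0.91, -9.3],[2.88, -1.59, -0.91, -9.3],[3.1, -1.1, -0.91, -9.3],[3.24, -0.59, -0.91, -9.3],[3.29, -0.06, -0.91, -9.3],[3.25, 0.47, -0.91, -9.3],[ 330. -350.  250.] 7
[5.01, 1.16, -0.0, -10.5],[4.71, 2.06, -0.0, -10.5],[4.26, 2.88, -0.0, -10.5],[3.67, 3.61, -0.0, -10.5],[2.95, 4.21, -0.0, -10.5],[ 390. -100.  250.] 5
[2.35, 4.0, -0.0, -10.0],[1.63, 4.34, -0.0, -10.0],[0.85, 4.56, -0.0, -10.0],[0.04, 4.64, -0.0, -10.0],[-0.77, 4.57, -0.0, -10.0],[420. 130. 250.] 5
[-4.15, 1.88, 0.67, 0.0],[-4.15, 1.87, 0.66, 0.0],[-4.15, 1.88, 0.67, 0.0],[530. 211. 230.] 3
[0.0, -0.0, 5.45, 0.0],[0.0, -0.0, 5.45, 0.0],[530. 211. 121.] 2
```

Emit:
move_arm(rows=[[2.2, -2.4, -0.9, -9.3, 57], [2.6, -2.0, -0.9, -9.3, 57], [2.9, -1.6, -0.9, -9.3, 57], [3.1, -1.1, -0.9, -9.3, 57], [3.2, -0.6, -0.9, -9.3, 57], [3.3, 0, -0.9, -9.3, 57], [3.3, 0.5, -0.9, -9.3, 57], [5.0, 1.2, 0, -10.5, 57], [4.7, 2.1, 0, -10.5, 57], [4.3, 2.9, 0, -10.5, 57]])

```text
t: 2.35
ee_pos: [368.2, -198.5, 249.5]
orientation: [1.538, 2.739, 0.0]
ft_force: [0.0, 1.2, -0.9]
width: 50.2
grasp_force: 0.0
```

```bash
python3 - <<'E'
from h import *
o=get_obs();M=R.from_rotvec(o["orientation"]).as_matrix();print(np.degrees(np.arctan2(M[1,0],M[0,0])),o["qpos"].round(2))
plan([(390,-100,250,-21),(420,130,250,-50),(530,211,230,0),(530,211,121,0)])
E
```

```text
121.36819386078399 [-0.52  0.03  1.99  0.    1.12 -1.07]
[3.64, 3.5, -0.02, -10.5],[2.94, 4.09, -0.03, -10.5],[ 390. -100.  250.] 2
[2.33, 4.01, -0.0, -10.0],[1.6, 4.35, -0.0, -10.0],[0.82, 4.57, -0.0, -10.0],[0.02, 4.64, -0.0, -10.0],[-0.79, 4.57, -0.0, -10.0],[420. 130. 250.] 5
[-4.16, 1.85, 0.67, 0.0],[-4.16, 1.86, 0.67, 0.0],[-4.16, 1.85, 0.66, 0.0],[530. 211. 230.] 3
[0.0, 0.0, 5.45, 0.0],[0.01, 0.01, 5.45, 0.0],[530. 211. 121.] 2
```

Emit:
move_arm(rows=[[3.7, 3.6, 0, -10.5, 57], [3.0, 4.2, 0, -10.5, 57], [2.3, 4.0, 0, -10, 57], [1.6, 4.3, 0, -10, 57], [0.8, 4.6, 0, -10, 57], [0, 4.6, 0, -10, 57], [-0.8, 4.6, 0, -10, 57], [-4.1, 1.9, 0.6, 0, 57], [-4.1, 1.9, 0.6, 0, 57], [0, 0, 0, 0, 57]])

```text
t: 3.6
ee_pos: [496.7, 185.6, 236.6]
orientation: [0.332, -3.124, -0.0]
ft_force: [-0.5, -0.4, -1.6]
width: 49.6
grasp_force: 0.0
```

```bash
python3 - <<'E'
from h import *
cv2.imwrite("pics/w1.png",optics.get_image("wrist"));cv2.imwrite("pics/s1.png",optics.get_image("scene"))
o=get_obs();M=R.from_rotvec(o["orientation"]).as_matrix();print(np.degrees(np.arctan2(M[1,0],M[0,0])),o["qpos"].round(2))
for l,z in(("ball",135),("left_axis",65),("right_axis",65),("petri_dish",6)):
    for d in spotter.find_in("wrist",l)[:2]: print(l,np.round(d["point"]),round(d["conf"],2),at_z("wrist",d["point"],z).round(1))
plan([(530,211,230,0),(530,211,121,0)])
E
```

```text
-167.9226423163611 [ 0.33  0.22  1.79 -0.    1.13 -1.45]
ball [272. 154.] 0.68 [460.6 195.5 135. ]
left_axis [274. 152.] 0.71 [465.4 203.8  65. ]
right_axis [270. 152.] 0.74 [466.7 198.6  65. ]
[-4.04, 1.96, 0.77, 0.0],[530. 211. 230.] 1
[0.0, -0.0, 5.45, 0.0],[0.01, -0.0, 5.45, 0.0],[530. 211. 121.] 2
```

View pics/w1.png

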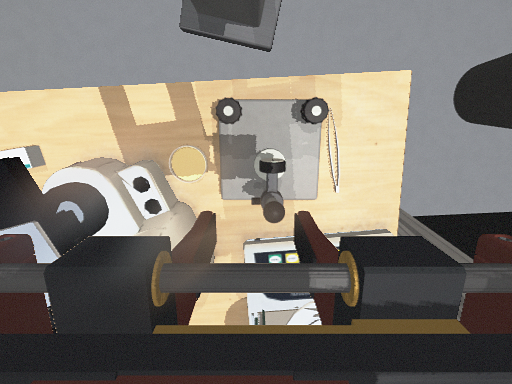

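Wrist view: right knob top about (229,110), left about (316,110), ball top about (274,211); the plate is squarely aligned with the tool.

```bash
python3 - <<'E'
from h import *
for px,z in(((229,111),78),((316,110),78),((274,208),138)):print(at_z("wrist",px,z).round(1))
E
```

```text
[425.9 135.   78. ]
[401.5 243.3  78. ]
[521.9 212.  138. ]
```

Emit:
move_arm(rows=[[-3.5, 2.0, 0, 0, 57], [0, 0, 5, 0, 57], [0, 0, 5, 0, 57], [0, 0, 1.5, 0, 57], [0, 0, 0, 0, 57], [0, 0, 0, 0, 57]])

```text
t: 4.65
ee_pos: [526.7, 211.4, 124.3]
orientation: [-0.329, 3.121, 0.001]
ft_force: [0.1, -0.1, -0.4]
width: 50.6
grasp_force: 0.0
```

```bash
python3 - <<'E'
from h import *
avg(6)
E
```

```text
t 4.95 p [525.73 211.15 123.11] w 49.8 F [-0.    0.39  0.13] M [ 0.086 -0.109  0.019] J [-2.4000e-02 -5.0033e+01 -2.3376e+01 -4.0000e-03  7.4000e-02 -0.0000e+00] sd [0.006 0.29  0.125 0.    0.006 0.   ]
```

Emit:
move_arm(rows=[[0, 0.4, 0, 0, 57], [0, 0.4, 0, 0, 57], [0, 0, 0, 0, 57]])

```text
t: 5.32
ee_pos: [523.5, 219.2, 122.2]
orientation: [0.331, -3.124, -0.0]
ft_force: [-0.6, -0.8, -0.4]
width: 49.7
grasp_force: 0.0
```

```bash
cat >> h.py <<'E'
def rock(n=3):
    J=[];P=[];F=[]
    for i in range(n):
        optics.get_image("wrist"); o=get_obs(); J.append(o["joint_torque"][0]);P.append(o["ee_pos"]);F.append(o["ft_force"])
    u=np.array([-.209,.978]); P=np.array(P)[:,:2]; F=np.array(F)[:,:2]
    print("t",round(o["t"],2),"s",(P@u).mean().round(2),(P@u).std().round(2),"F_J0",round(np.mean(J)/.558,2),np.std(J)/.558,"F_ft",(F@u).mean().round(2))
E
python3 -c "from h import *;rock()"
```

```text
t 5.47 s 104.72 0.09 F_J0 0.2 0.02079752872860203 F_ft -0.04
```

Emit:
move_arm(rows=[[0, 0.2, 0, 0, 57], [0, 0, 0, 0, 57]])

```text
t: 5.72
ee_pos: [523.2, 220.8, 122.2]
orientation: [0.33, -3.124, 0.0]
ft_force: [0.4, -0.2, 0.0]
width: 50.2
grasp_force: 0.0
```

```bash
python3 -c "from h import *;rock(2)"
```

```text
t 5.83 s 106.58 0.01 F_J0 0.08 0.009375148057256654 F_ft -0.58
```

Emit:
move_arm(rows=[[0, 0.2, 0, 0, 57], [0, 0, 0, 0, 57]])

```text
t: 6.08
ee_pos: [522.8, 222.9, 122.3]
orientation: [-0.33, 3.124, 0.0]
ft_force: [-0.1, 0.4, -0.3]
width: 49.9
grasp_force: 0.0
```

```bash
python3 -c "from h import *;rock(2)"
```

```text
t 6.17 s 108.63 0.02 F_J0 0.06 0.0036217495098069146 F_ft 0.61
```

Emit:
move_arm(rows=[[0, 0.1, 0, 0, 57], [0, 0, 0, 0, 57]])

```text
t: 6.42
ee_pos: [522.6, 223.8, 122.3]
orientation: [-0.33, 3.124, 0.0]
ft_force: [-0.0, 0.5, -0.1]
width: 50.0
grasp_force: 0.0
```

```bash
python3 -c "from h import *;rock(2)"
```

```text
t 6.53 s 109.59 0.02 F_J0 0.04 0.003107143716225701 F_ft 0.05
```

Emit:
move_arm(rows=[[0, 0.1, 0, 0, 57], [0, 0, 0, 0, 57]])

```text
t: 6.78
ee_pos: [522.3, 224.7, 122.3]
orientation: [0.33, -3.124, -0.0]
ft_force: [0.1, 0.7, -0.4]
width: 50.1
grasp_force: 0.0
```

```bash
python3 -c "from h import *;rock(2)"
```

```text
t 6.88 s 110.59 0.03 F_J0 0.03 0.00022825070216210298 F_ft -0.89
```

Emit:
move_arm(rows=[[0, 0.1, 0, 0, 57], [0, 0, 0, 0, 57]])

```text
t: 7.12
ee_pos: [522.1, 225.7, 122.3]
orientation: [0.33, -3.124, -0.0]
ft_force: [-1.0, -0.8, 0.1]
width: 50.2
grasp_force: 0.0
```

```bash
python3 -c "from h import *;rock(2)"
```

```text
t 7.22 s 111.6 0.0 F_J0 0.03 0.0023433481097742113 F_ft -0.6
```

Emit:
move_arm(rows=[[0, 0.1, 0, 0, 57], [0, 0, 0, 0, 57]])

```text
t: 7.48
ee_pos: [521.9, 226.7, 122.3]
orientation: [0.33, -3.124, -0.0]
ft_force: [-0.3, -0.1, -0.3]
width: 50.4
grasp_force: 0.0
```

```bash
python3 -c "from h import *;rock(2)"
```

```text
t 7.58 s 112.61 0.02 F_J0 0.03 0.002644084561716324 F_ft -0.13
```

Emit:
move_arm(rows=[[0, 0.1, 0, 0, 57], [0, 0, 0, 0, 57]])

```text
t: 7.82
ee_pos: [521.7, 227.7, 122.3]
orientation: [-0.33, 3.124, 0.0]
ft_force: [-0.1, 0.7, 0.1]
width: 50.0
grasp_force: 0.0
```

```bash
python3 -c "from h import *;rock(2)"
```

```text
t 7.92 s 113.62 0.0 F_J0 0.04 0.00320037142173337 F_ft 0.27
```

Emit:
move_arm(rows=[[0, 0.1, 0, 0, 57], [0, 0, 0, 0, 57]])

```text
t: 8.18
ee_pos: [521.5, 228.7, 122.3]
orientation: [-0.33, 3.124, 0.0]
ft_force: [0.3, -0.7, -0.6]
width: 50.2
grasp_force: 0.0
```

```bash
python3 -c "from h import *;rock(2)"
```

```text
t 8.28 s 114.6 0.02 F_J0 0.03 0.004968915750542956 F_ft 0.31
```

Emit:
move_arm(rows=[[0, 0.1, 0, 0, 57], [0, 0, 0, 0, 57]])

```text
t: 8.52
ee_pos: [521.3, 229.7, 122.3]
orientation: [-0.33, 3.124, 0.0]
ft_force: [0.1, 0.2, -0.9]
width: 50.1
grasp_force: 0.0
```

```bash
python3 -c "
from h import *;rock(2)
cv2.imwrite('pics/w2.png',cv2.resize(optics.get_image('wrist')[150:350,130:400],None,fx=2,fy=2))"
```

```text
t 8.62 s 115.59 0.01 F_J0 0.03 0.0033140782096613476 F_ft -0.57
```

View pics/w2.png

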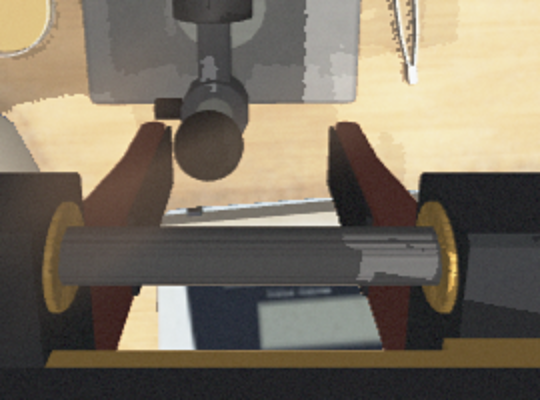

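Emit:
move_arm(rows=[[0, 0.1, 0, 0, 57], [0, 0, 0, 0, 57]])

```text
t: 8.93
ee_pos: [521.1, 230.6, 122.3]
orientation: [-0.33, 3.124, 0.0]
ft_force: [-0.3, -0.4, -0.2]
width: 50.1
grasp_force: 0.0
```

```bash
python3 -c "from h import *;rock(2)"
```

```text
t 9.03 s 116.6 0.02 F_J0 0.03 0.0017444992447972936 F_ft -0.33
```

Emit:
move_arm(rows=[[0, 0.1, 0, 0, 57], [0, 0, 0, 0, 57]])

```text
t: 9.28
ee_pos: [520.9, 231.6, 122.3]
orientation: [0.33, -3.124, -0.0]
ft_force: [-0.4, -0.3, 0.4]
width: 50.5
grasp_force: 0.0
```

```bash
python3 -c "from h import *;rock(2)"
```

```text
t 9.38 s 117.61 0.02 F_J0 0.03 0.002012672265791284 F_ft 0.34
```

Emit:
move_arm(rows=[[0, 0.1, 0, 0, 57], [0, 0, 0, 0, 57]])

```text
t: 9.62
ee_pos: [520.7, 232.6, 122.3]
orientation: [0.33, -3.124, -0.0]
ft_force: [-0.1, -0.9, 0.1]
width: 50.1
grasp_force: 0.0
```

```bash
python3 -c "from h import *;rock(2)"
```

```text
t 9.72 s 118.59 0.0 F_J0 0.04 0.0011041101383706252 F_ft 0.09
```

Emit:
move_arm(rows=[[0, 0.1, 0, 0, 57], [0, 0, 0, 0, 57]])

```text
t: 9.98
ee_pos: [520.5, 233.6, 122.3]
orientation: [0.33, -3.124, 0.0]
ft_force: [0.8, 1.1, 0.2]
width: 49.9
grasp_force: 0.0
```

```bash
python3 -c "from h import *;rock(2)"
```

```text
t 10.07 s 119.6 0.01 F_J0 0.03 0.0015982869206376932 F_ft -0.09
```

```bash
python3 - <<'E'
from h import *
im=optics.get_image('wrist')[150:350,130:400]
o=get_obs();p=o["ee_pos"];M=R.from_rotvec(o["orientation"]).as_matrix()
print(p)
im=cv2.resize(im,None,fx=2,fy=2)
for dy in(-25,0,25):
  for dz in(0,-13,-38):
    for dx in(-10,10):
        q=proj("wrist",p+M@np.array([dx,dy,dz]))[0]; c=((q-[130,150])*2).astype(int); cv2.circle(im,tuple(map(int,c)),3,[(0,255,0),(0,0,255),(255,0,0)][[0,-13,-38].index(dz)],-1)
print(at_z("wrist",(234,223.5),135))
cv2.imwrite('pics/w3.png',im)
E
```

```text
[520.48020932 233.50382561 122.28932305]
[529.85250405 219.63740113 135.        ]
```

View pics/w3.png

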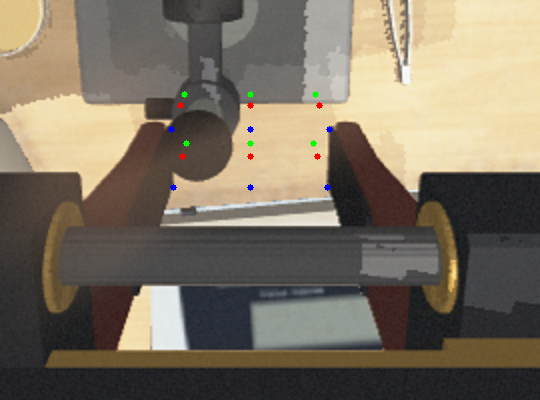

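Emit:
move_arm(rows=[[-0.5, -1.5, 0, 0, 57], [0, 0, 0.7, 0, 57], [0, 0, 0.7, 0, 57], [0, 0, 0.7, 0, 57], [0, 0, 0, 0, 57]])

```text
t: 10.75
ee_pos: [527.8, 219.8, 100.4]
orientation: [0.33, -3.123, 0.001]
ft_force: [0.6, 0.5, 0.7]
width: 49.8
grasp_force: 0.0
```

```bash
python3 -c "
from h import *;avg(4);rock(3)"
```

```text
t 10.95 p [528.61 220.02 101.45] w 50.2 F [ 0.04 -0.13  0.05] M [ 0.064 -0.144  0.022] J [-3.0000e-02 -5.1264e+01 -2.2221e+01 -3.0000e-03  7.4000e-02  0.0000e+00] sd [0.019 0.069 0.076 0.    0.007 0.   ]
t 11.1 s 104.68 0.02 F_J0 0.01 0.005733358037025213 F_ft 0.04
```

Emit:
move_arm(rows=[[0, 0.4, 0, 0, 57], [0, 0.4, 0, 0, 57], [0, 0, 0, 0, 57]])

```text
t: 11.48
ee_pos: [526.8, 228.0, 101.3]
orientation: [-0.331, 3.124, 0.0]
ft_force: [-0.4, -0.3, 0.2]
width: 50.0
grasp_force: 0.1
```

```bash
python3 -c "from h import *;rock(2)"
```

```text
t 11.57 s 112.74 0.05 F_J0 0.24 0.044649056289144735 F_ft 0.22
```

Emit:
move_arm(rows=[[0, 0.15, 0, 0, 57], [0, 0, 0, 0, 57]])

```text
t: 11.82
ee_pos: [526.5, 229.0, 101.3]
orientation: [0.33, -3.124, 0.0]
ft_force: [-0.2, -1.3, 0.5]
width: 50.0
grasp_force: 0.8
```

```bash
python3 -c "from h import *;rock(2)"
```

```text
t 11.93 s 113.89 0.01 F_J0 1.71 0.0006385067457793861 F_ft -2.3
```

Emit:
move_arm(rows=[[0, 0.15, 0, 0, 57], [0, 0, 0, 0, 57]])

```text
t: 12.18
ee_pos: [526.2, 230.4, 101.4]
orientation: [0.33, -3.124, 0.001]
ft_force: [1.0, -3.0, 1.5]
width: 49.8
grasp_force: 1.9
```

```bash
python3 -c "from h import *;rock(2)"
```

```text
t 12.28 s 115.36 0.02 F_J0 3.71 0.04709047335450367 F_ft -3.55
```

Emit:
move_arm(rows=[[0, 0.15, 0, 0, 57], [0, 0, 0, 0, 57]])

```text
t: 12.52
ee_pos: [525.8, 232.0, 101.4]
orientation: [0.33, -3.124, 0.0]
ft_force: [-0.9, -5.1, 4.9]
width: 50.6
grasp_force: 2.7
```

```bash
python3 -c "from h import *;rock(2)"
```

```text
t 12.62 s 117.02 0.01 F_J0 4.34 0.012350338761524486 F_ft -4.69
```

Emit:
move_arm(rows=[[0, 0.15, 0, 0, 57], [0, 0, 0, 0, 57]])

```text
t: 12.88
ee_pos: [525.6, 233.3, 101.5]
orientation: [0.33, -3.124, 0.001]
ft_force: [-0.4, -5.4, 6.1]
width: 50.4
grasp_force: 3.6
```

```bash
python3 -c "from h import *;rock(2)"
```

```text
t 12.97 s 118.26 0.0 F_J0 5.68 0.024740534123554023 F_ft -5.44
```

Emit:
move_arm(rows=[[0, 0.08, 0, 0, 57], [0, 0, 0, 0, 57]])

```text
t: 13.22
ee_pos: [525.4, 233.8, 101.6]
orientation: [0.33, -3.124, 0.001]
ft_force: [-1.1, -7.0, 7.5]
width: 49.8
grasp_force: 4.2
```

```bash
python3 -c "from h import *;rock(2);avg(2)"
```

```text
t 13.32 s 118.86 0.02 F_J0 6.52 0.01496144680566685 F_ft -7.71
t 13.425 p [525.38 233.79 101.57] w 50.2 F [-1.13 -6.98  6.96] M [-1.386  0.028 -0.074] J [  3.62  -48.435 -22.749   1.575  -1.105  -0.07 ] sd [0.003 0.002 0.    0.    0.    0.   ]
```

Emit:
move_arm(rows=[[0, -0.7, 0, 0, 57], [0, -0.7, 0, 0, 57], [0, 0, 0.8, 0, 57], [0, -0.6, 0, 0, 57], [0, 0, 0, 0, 57]])

```text
t: 14.05
ee_pos: [529.5, 214.5, 93.0]
orientation: [0.329, -3.124, 0.0]
ft_force: [-0.2, -0.5, -0.9]
width: 50.1
grasp_force: 0.0
```

```bash
python3 -c "from h import *;rock(2);avg(2)"
```

```text
t 14.15 s 99.33 0.05 F_J0 -0.25 0.024915795512897992 F_ft 0.44
t 14.25 p [529.68 214.92  93.4 ] w 50.2 F [-0.1  -0.25  0.13] M [ 0.079 -0.108  0.005] J [-8.7000e-02 -5.1678e+01 -2.1938e+01 -4.0000e-03  7.6000e-02 -1.0000e-03] sd [0.01  0.017 0.015 0.001 0.001 0.001]
```

Emit:
move_arm(rows=[[0, -0.3, 0.4, 0, 57], [0, 0, 0.4, 0, 57], [0, -0.4, 0, 0, 57], [0, -0.4, 0, 0, 57], [0, 0, 0, 0, 57]])

```text
t: 14.88
ee_pos: [532.0, 203.7, 85.3]
orientation: [-0.329, 3.124, 0.0]
ft_force: [0.3, 0.2, -1.1]
width: 50.0
grasp_force: 0.1
```

```bash
python3 -c "from h import *;rock(2);avg(2)"
```

```text
t 14.97 s 88.22 0.05 F_J0 -0.2 0.02608964374909798 F_ft -0.35
t 15.075 p [531.96 204.05  85.38] w 50.5 F [-0.36  0.88  0.38] M [ 0.062 -0.124 -0.017] J [-7.5000e-02 -5.1860e+01 -2.1504e+01 -5.0000e-03  7.6000e-02 -1.0000e-03] sd [0.007 0.008 0.007 0.    0.001 0.001]
```

Emit:
move_arm(rows=[[0, -0.2, 0, 0, 57], [0, 0, 0, 0, 57]])

```text
t: 15.32
ee_pos: [532.4, 202.4, 85.5]
orientation: [-0.33, 3.124, 0.001]
ft_force: [-1.4, 2.0, 1.4]
width: 50.1
grasp_force: 1.3
```

```bash
python3 -c "from h import *;rock(2)"
```

```text
t 15.43 s 86.66 0.01 F_J0 -2.95 0.04271045327186584 F_ft 3.3
```

Emit:
move_arm(rows=[[0, -0.15, 0, 0, 57], [0, 0, 0, 0, 57]])

```text
t: 15.68
ee_pos: [532.7, 200.8, 85.4]
orientation: [-0.33, 3.124, 0.001]
ft_force: [-1.2, 4.0, 3.1]
width: 50.2
grasp_force: 2.2
```

```bash
python3 -c "from h import *;rock(2)"
```

```text
t 15.78 s 85.07 0.0 F_J0 -4.66 0.01839952923918283 F_ft 4.44
```

Emit:
move_arm(rows=[[0, -0.15, 0, 0, 57], [0, 0, 0, 0, 57]])

```text
t: 16.02
ee_pos: [533.1, 199.1, 85.3]
orientation: [-0.33, 3.124, -0.0]
ft_force: [-1.1, 3.9, 1.7]
width: 50.2
grasp_force: 1.9
```

```bash
python3 -c "from h import *;rock(2)"
```

```text
t 16.12 s 83.28 0.02 F_J0 -4.0 0.0032864671240570723 F_ft 4.47
```

Emit:
move_arm(rows=[[0, -0.15, 0, 0, 57], [0, 0, 0, 0, 57]])

```text
t: 16.38
ee_pos: [533.3, 197.5, 85.2]
orientation: [0.33, -3.124, 0.0]
ft_force: [-1.2, 3.6, 3.3]
width: 50.4
grasp_force: 1.9
```

```bash
python3 -c "from h import *;rock(2)"
```

```text
t 16.48 s 81.76 0.01 F_J0 -3.91 0.02398626298032781 F_ft 4.09
```

Emit:
move_arm(rows=[[0, -0.12, 0, 0, 57], [0, 0, 0, 0, 57]])

```text
t: 16.73
ee_pos: [533.5, 196.6, 85.4]
orientation: [0.33, -3.124, -0.0]
ft_force: [-0.8, 6.1, 4.0]
width: 50.0
grasp_force: 2.6
```

```bash
python3 -c "from h import *;rock(2);avg(2)"
```

```text
t 16.82 s 80.84 0.0 F_J0 -5.37 0.019734024360615717 F_ft 4.8
t 16.925 p [533.44 196.67  85.35] w 50.3 F [-1.28  5.14  3.39] M [1.003 0.181 0.057] J [-2.9700e+00 -4.9896e+01 -2.0492e+01 -1.1920e+00  7.3000e-02  2.0000e-02] sd [0.003 0.    0.    0.    0.    0.   ]
```

Emit:
move_arm(rows=[[0, -0.08, 0, 0, 57], [0, 0, 0, 0, 57]])

```text
t: 17.18
ee_pos: [533.6, 196.1, 85.4]
orientation: [0.33, -3.124, -0.001]
ft_force: [-2.2, 6.2, 3.6]
width: 50.2
grasp_force: 3.1
```

```bash
python3 -c "from h import *;rock(2)"
```

```text
t 17.27 s 80.24 0.01 F_J0 -6.4 0.016279118035429266 F_ft 6.23
```

Emit:
move_arm(rows=[[0, 0.6, 0, 0, 57], [0, 0.5, 0, 0, 57], [0, 0.5, 0, 0, 57], [0, 0.5, 0, 0, 57], [0, 0.3, 0, 0, 57], [0, 0, 0, 0, 57]])

```text
t: 18.02
ee_pos: [528.6, 219.3, 85.3]
orientation: [0.33, -3.124, 0.0]
ft_force: [-0.3, 0.4, 0.1]
width: 50.1
grasp_force: 0.0
```

```bash
python3 -c "from h import *;rock(2)"
```

```text
t 18.12 s 103.86 0.05 F_J0 0.26 0.028560170903801915 F_ft 0.27
```

Emit:
move_arm(rows=[[0, 0.15, 0, 0, 57], [0, 0, 0, 0, 57]])

```text
t: 18.38
ee_pos: [528.3, 220.6, 85.3]
orientation: [0.33, -3.124, 0.0]
ft_force: [0.5, -0.2, 0.7]
width: 50.5
grasp_force: 0.0
```

```bash
python3 -c "from h import *;rock(2)"
```

```text
t 18.48 s 105.35 0.01 F_J0 0.05 0.009820572794064559 F_ft 0.51
```

Emit:
move_arm(rows=[[0, 0.4, 0, 0, 57], [0, 0.2, 0, 0, 57], [0, 0, 0, 0, 57]])

```text
t: 18.85
ee_pos: [527.1, 226.8, 85.3]
orientation: [-0.33, 3.124, 0.0]
ft_force: [-0.1, 0.3, -0.1]
width: 50.0
grasp_force: 0.0
```

```bash
python3 -c "from h import *;rock(2)"
```

```text
t 18.95 s 111.48 0.03 F_J0 0.14 0.008909896727130617 F_ft 0.25
```

Emit:
move_arm(rows=[[0, 0.1, 0, 0, 57], [0, 0, 0, 0, 57]])

```text
t: 19.2
ee_pos: [526.8, 227.5, 85.3]
orientation: [0.33, -3.124, 0.0]
ft_force: [-0.0, -0.1, 0.2]
width: 49.9
grasp_force: 0.0
```

```bash
python3 -c "from h import *;rock(2)"
```

```text
t 19.3 s 112.37 0.0 F_J0 0.04 0.0055655630515708075 F_ft 0.41
```

Emit:
move_arm(rows=[[0, 0.15, 0, 0, 57], [0, 0, 0, 0, 57]])

```text
t: 19.55
ee_pos: [526.6, 228.8, 85.3]
orientation: [0.33, -3.124, 0.001]
ft_force: [0.3, -1.7, 0.9]
width: 50.3
grasp_force: 1.1
```

```bash
python3 -c "from h import *;rock(2)"
```

```text
t 19.65 s 113.68 0.0 F_J0 2.32 0.03655621361347936 F_ft -2.05
```

Emit:
move_arm(rows=[[0, 0.3, 0, 0, 57], [0, 0, 0, 0, 57]])

```text
t: 19.9
ee_pos: [526.0, 231.8, 85.4]
orientation: [-0.33, 3.124, -0.0]
ft_force: [-0.1, -4.6, 2.4]
width: 50.1
grasp_force: 2.1
```

```bash
python3 -c "from h import *;rock(2)"
```

```text
t 20.0 s 116.77 0.0 F_J0 4.3 0.006522462573102725 F_ft -4.22
```

Emit:
move_arm(rows=[[0, 0.15, 0, 0, 57], [0, 0, 0, 0, 57]])

```text
t: 20.25
ee_pos: [525.7, 233.0, 85.4]
orientation: [-0.33, 3.124, -0.001]
ft_force: [0.2, -5.3, 3.3]
width: 50.4
grasp_force: 3.1
```

```bash
python3 -c "from h import *;rock(2)"
```

```text
t 20.35 s 117.94 0.03 F_J0 6.06 0.027326606614615324 F_ft -6.31
```

Emit:
move_arm(rows=[[0, 0.08, 0, 0, 57], [0, 0, 0, 0, 57]])

```text
t: 20.6
ee_pos: [525.6, 233.5, 85.5]
orientation: [-0.33, 3.124, -0.001]
ft_force: [-0.2, -7.3, 3.9]
width: 50.6
grasp_force: 3.5
```

```bash
python3 -c "from h import *;rock(2)"
```

```text
t 20.7 s 118.51 0.03 F_J0 7.0 0.015756776255946004 F_ft -6.93
```

Emit:
move_arm(rows=[[0, -0.9, 0, 0, 57], [0, -0.9, 0, 0, 57], [0, 0, -5, 0, 57], [0, 0, -5, 0, 57], [4, 1.8, 0, 0, 57], [4, 1.8, 0, 0, 57], [4, 1.7, 1, 0, 57], [0, 0, 4, 0, 57], [0, 0, 0, 0, 57], [0, 0, 0, 0, 57]])

```text
t: 21.95
ee_pos: [401.6, 243.5, 136.0]
orientation: [-0.329, 3.124, 0.001]
ft_force: [0.2, 0.1, -0.5]
width: 50.2
grasp_force: 0.0
```

```bash
python3 - <<'E'
from h import *
o=get_obs();p=o["ee_pos"];M=R.from_rotvec(o["orientation"]).as_matrix()
im=optics.get_image('wrist'); print(p,o["qpos"].round(2)); K,c,Rm=cal("wrist"); print(K[0,0],M.T@(c-p),(M.T@Rm).round(2).tolist(), proj("wrist",[401.5,243.3,78]))
im=cv2.resize(im[60:384,60:452],None,fx=2,fy=2)
for dy in(-25,25):
  for dz in(0,-19,-40):
    for dx in(-10,10):
        q=proj("wrist",p+M@np.array([dx,dy,dz]))[0]; cc=((q-[60,60])*2).astype(int); cv2.circle(im,tuple(map(int,cc)),3,{0:(0,255,0),-19:(0,0,255),-40:(255,0,0)}[dz],-1)
cv2.imwrite('pics/w4.png',im[:600,:784])
E
```

```text
[401.62496129 243.53886905 136.04023953] [ 0.52  0.27  2.01  0.    0.87 -1.26]
270.50873254423334 [  69.24857838   -0.33008655 -199.33786398] [[0.0, -0.97, -0.25], [1.0, 0.0, 0.0], [-0.0, -0.25, 0.97]] [[254.62844448 189.53984104]]
```

View pics/w4.png

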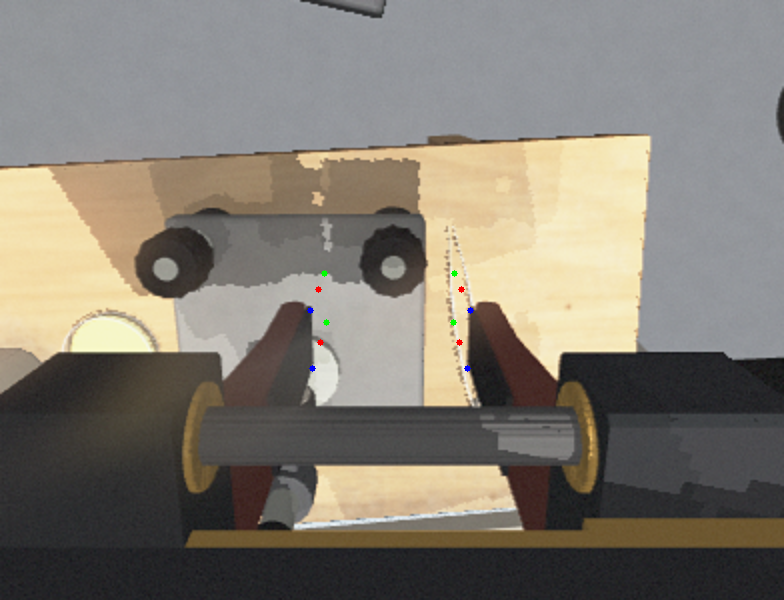

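Emit:
move_arm(rows=[[-0.3, 0.2, 0, 0, 36], [0, 0, 0, 0, 36], [0, 0, 0, 0, 36]])

```text
t: 22.38
ee_pos: [403.5, 246.0, 135.5]
orientation: [-0.33, 3.124, 0.0]
ft_force: [0.7, 0.3, 0.0]
width: 31.6
grasp_force: 0.0
```

```bash
cat > ov.py <<'E'
from h import *
import sys
def ov(name):
    o=get_obs();p=o["ee_pos"];M=R.from_rotvec(o["orientation"]).as_matrix();w=o["width"]/2
    im=optics.get_image('wrist'); im=cv2.resize(im[160:320,155:355],None,fx=2,fy=2); print(p,w)
    for dy in(-w,w):
      for dz in(0,-19,-40):
        for dx in(-10,10):
          q=proj("wrist",p+M@np.array([dx,dy,dz]))[0]; cc=((q-[155,160])*2).astype(int); cv2.circle(im,tuple(map(int,cc)),2,{0:(0,255,0),-19:(0,0,255),-40:(255,0,0)}[dz],-1)
    cv2.imwrite(name,im)
ov(sys.argv[1])
E
python3 ov.py pics/a.png
```

```text
[403.53742471 245.95231923 135.541916  ] 15.788667987219691
```

Emit:
move_arm(rows=[[0, 0, 0, 0, 0], [0, 0, 0, 0, 0], [0, 0, 0, 0, 0], [0, 0, 0, 0, 0]])

```text
t: 22.92
ee_pos: [403.3, 245.9, 135.3]
orientation: [0.33, -3.124, -0.0]
ft_force: [-0.5, 0.8, 0.4]
width: 0.4
grasp_force: 0.0
```

```bash
python3 ov.py pics/b.png; python3 -c "
import cv2,numpy as np
cv2.imwrite('pics/m3.png',np.hstack([cv2.imread('pics/a.png'),cv2.imread('pics/b.png')]))"
```

```text
[403.28158885 245.90126894 135.26185419] 0.21939751567880503
```

View pics/m3.png

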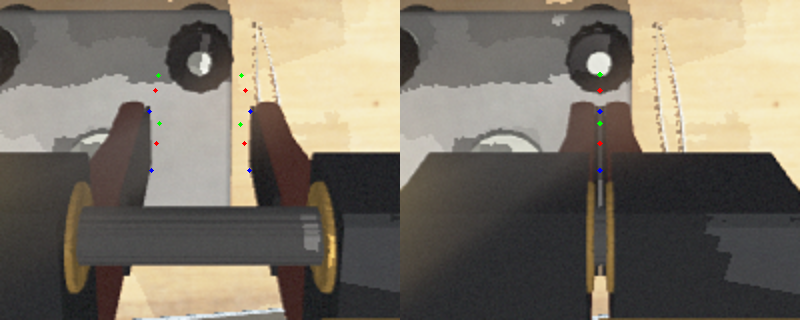

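```bash
python3 - <<'E'
from h import *
K,c,Rm=cal("wrist");o=get_obs();M=R.from_rotvec(o["orientation"]).as_matrix();p=o["ee_pos"]
for px in((255,191.5),(142.5-0,194)):
  for z in(72,78,82):
    q=at_z("wrist",px,z); print(q.round(1),(M.T@(q-p)).round(1))
E
```

```text
[405.9 246.5  72. ] [-2.7  0.1 63.3]
[404.3 246.2  78. ] [-1.1  0.1 57.3]
[403.2 245.9  82. ] [ 0.   0.1 53.3]
[432.2 136.2  72. ] [  -5.4 -113.3   63.3]
[430.  138.3  78. ] [  -3.7 -110.8   57.3]
[428.5 139.8  82. ] [  -2.5 -109.    53.3]
```

Emit:
move_arm(rows=[[-0.1, 0, 0, 0, 65], [0, 0, 0, 0, 65], [0, 0, 0, 0, 65], [0, 0, 4, 0, 65], [0, 0, 4, 0, 65], [0, 0, 2, 0, 65], [0, 0, 1.3, 0, 65], [0, 0, 0, 0, 65], [0, 0, 0, 0, 65]])

```text
t: 24.1
ee_pos: [404.9, 246.4, 22.9]
orientation: [-0.33, 3.123, 0.001]
ft_force: [-0.9, -0.4, 0.1]
width: 57.0
grasp_force: 0.0
```

```bash
python3 -c "from h import *;avg(3);optics.get_image('top');optics.get_image('wrist')
cv2.imwrite('pics/w6.png',optics.get_image('wrist'))"
```

```text
t 24.25 p [404.86 246.44  23.08] w 57.6 F [-0.11  0.05 -0.15] M [ 0.035 -0.109  0.042] J [-2.0000e-03 -4.4890e+01 -1.4678e+01  5.0000e-03  7.7000e-02  0.0000e+00] sd [0.001 0.122 0.049 0.    0.003 0.   ]
```

Emit:
move_arm(rows=[[0, 0, 0, 0, 20], [0, 0, 0, 0, 20], [0, 0, 0, 0, 20], [0, 0, 0, 0, 20]])

```text
t: 24.9
ee_pos: [404.3, 246.0, 22.2]
orientation: [0.33, -3.124, 0.0]
ft_force: [1.0, -1.2, 0.7]
width: 31.6
grasp_force: 30.0
```

```bash
python3 -c "from h import *;avg(3)"
```

```text
t 25.05 p [404.26 245.98  22.21] w 31.3 F [ 0.53 -1.14 -0.21] M [-0.183 -0.232  0.003] J [ 6.5000e-01 -4.5421e+01 -1.4821e+01  2.5000e-01  4.1000e-02 -1.0000e-03] sd [0.034 0.03  0.018 0.016 0.002 0.001]
```

Emit:
move_arm(rows=[[0, 0, 0.03, 10, 20], [0, 0, 0.03, 10, 20], [0, 0, 0.03, 10, 20], [0, 0, 0, 0, 20]])

```text
t: 25.55
ee_pos: [404.4, 246.5, 21.4]
orientation: [0.488, 3.103, 0.001]
ft_force: [0.1, 1.1, 0.8]
width: 31.4
grasp_force: 30.0
```

```bash
python3 -c "from h import *;avg(3);print(get_obs()['qpos'][5])"
```

```text
t 25.7 p [404.42 246.39  21.44] w 31.2 F [-0.14  1.99  0.45] M [ 0.527 -0.12   0.005] J [ -0.864 -45.043 -14.013  -0.357   0.379   0.126] sd [0.076 0.024 0.054 0.017 0.024 0.135]
-0.7389734056813093
```

Emit:
move_arm(rows=[[0, 0, 0.03, 10, 20], [0, 0, 0.03, 10, 20], [0, 0, 0.03, 10, 20], [0, 0, 0, 0, 20]])

```text
t: 26.2
ee_pos: [404.9, 246.7, 20.7]
orientation: [1.272, 2.872, 0.002]
ft_force: [0.7, 4.3, 0.7]
width: 31.5
grasp_force: 30.0
```

```bash
python3 -c "from h import *;avg(3);print(get_obs()['qpos'][5])"
```

```text
t 26.35 p [404.87 246.61  20.7 ] w 31.4 F [0.46 4.32 0.67] M [ 0.918 -0.343 -0.044] J [ -1.604 -44.216 -12.38   -0.597   1.003   0.117] sd [0.075 0.09  0.151 0.008 0.058 0.127]
-0.216223806600445
```

Emit:
move_arm(rows=[[0, 0, 0, 0, 60], [0, 0, 0, 0, 60], [0, 0, 0, -10, 60], [0, 0, 0, -10, 60], [0, 0, 0, -10, 60], [0, 0, 0, -10, 60], [0, 0, 0, -10, 60], [0, 0, 0, -10, 60], [0, 0, 0, 0, 20], [0, 0, 0, 0, 20]])

```text
t: 27.6
ee_pos: [404.1, 245.8, 20.4]
orientation: [0.325, -3.124, 0.001]
ft_force: [-0.2, -0.5, 0.7]
width: 35.9
grasp_force: 0.0
```

Emit:
move_arm(rows=[[0, 0, 0, 0, 20], [0, 0, 0, 0, 20]])

```text
t: 27.85
ee_pos: [404.1, 245.9, 20.4]
orientation: [0.328, -3.124, 0.0]
ft_force: [0.4, -0.4, -1.0]
width: 31.1
grasp_force: 30.0
```

```bash
python3 -c "from h import *;avg(3);print(get_obs()['qpos'][5])"
```

```text
t 28.0 p [404.11 245.89  20.4 ] w 31.1 F [ 0.18 -1.74 -0.7 ] M [-0.212 -0.186 -0.013] J [ 7.2100e-01 -4.5852e+01 -1.5108e+01  2.5400e-01 -8.7000e-02 -1.8000e-02] sd [0.04  0.035 0.046 0.016 0.015 0.002]
-1.2591166208224325
```

Emit:
move_arm(rows=[[0, 0, 0.03, 10, 20], [0, 0, 0.03, 10, 20], [0, 0, 0, 0, 20], [0, 0, 0, 0, 20]])

```text
t: 28.5
ee_pos: [404.3, 246.3, 19.9]
orientation: [0.213, 3.134, 0.0]
ft_force: [-0.5, 0.5, -0.6]
width: 31.2
grasp_force: 30.0
```

```bash
python3 -c "from h import *;avg(3);print(get_obs()['qpos'][5])"
```

```text
t 28.65 p [404.26 246.22  19.91] w 31.4 F [-0.83  1.1  -0.23] M [0.373 0.074 0.012] J [-7.4700e-01 -4.5496e+01 -1.4720e+01 -2.6900e-01  4.1000e-02 -2.0000e-03] sd [0.056 0.008 0.012 0.015 0.005 0.003]
-0.912120040477196
```

Emit:
move_arm(rows=[[0, 0, 0.02, 6, 20], [0, 0, 0.02, 6, 20]])

```text
t: 28.9
ee_pos: [404.5, 246.4, 19.6]
orientation: [0.548, 3.093, 0.001]
ft_force: [-2.0, 2.1, 1.1]
width: 31.1
grasp_force: 30.0
```

```bash
python3 -c "
from h import *
o=get_obs();print(o['qpos'][5],o['joint_torque'].round(3));avg(1);print(get_obs()['qpos'][5]);avg(3)"
```

```text
-0.6988659134717597 [ -1.369 -44.676 -14.217  -0.454   0.113  -1.065]
t 28.95 p [404.48 246.46  19.64] w 31.3 F [-1.3   3.01  1.34] M [ 0.527  0.127 -0.038] J [ -1.243 -44.728 -14.279  -0.496   0.062  -0.338] sd [0. 0. 0. 0. 0. 0.]
-0.6947440934464191
t 29.1 p [404.42 246.36  19.62] w 31.2 F [-1.95  2.32  1.79] M [ 0.616  0.125 -0.028] J [ -1.372 -44.526 -14.206  -0.581   0.099   0.389] sd [0.076 0.052 0.065 0.03  0.024 0.32 ]
```

Emit:
move_arm(rows=[[0, 0, 0.02, 6, 20], [0, 0, 0.02, 6, 20]])

```text
t: 29.35
ee_pos: [404.7, 246.6, 19.4]
orientation: [0.866, 3.019, 0.002]
ft_force: [-1.6, 2.6, 3.6]
width: 31.0
grasp_force: 30.0
```

```bash
python3 -c "
from h import *
o=get_obs();print(o['qpos'][5],o['joint_torque'].round(3));avg(1);print(get_obs()['qpos'][5]);avg(3)"
```

```text
-0.4907585786639551 [ -1.936 -43.655 -13.547  -0.625   0.215  -1.045]
t 29.4 p [404.69 246.58  19.36] w 31.5 F [-2.71  3.8   3.06] M [ 0.774  0.147 -0.002] J [ -1.846 -43.665 -13.552  -0.682   0.183  -0.298] sd [0. 0. 0. 0. 0. 0.]
-0.48656214291708805
t 29.55 p [404.62 246.5   19.34] w 31.4 F [-1.72  4.65  4.21] M [ 0.847  0.122 -0.035] J [ -1.946 -43.306 -13.367  -0.786   0.247   0.377] sd [0.079 0.123 0.128 0.031 0.041 0.323]
```

Emit:
move_arm(rows=[[0, 0, 0.02, 6.5, 20], [0, 0, 0.02, 6.5, 20], [0, 0, 0, 0, 20]])

```text
t: 29.92
ee_pos: [404.9, 246.7, 19.1]
orientation: [1.198, 2.903, 0.002]
ft_force: [-1.4, 3.9, 5.7]
width: 31.4
grasp_force: 30.0
```

```bash
python3 -c "
from h import *
avg(4);print(get_obs()['qpos'][5])"
```

```text
t 30.125 p [404.91 246.65  19.08] w 31.6 F [-1.81  4.05  5.26] M [ 0.865  0.128 -0.032] J [-2.1370e+00 -4.2582e+01 -1.2804e+01 -8.4200e-01  3.3300e-01 -1.4000e-02] sd [0.007 0.01  0.003 0.001 0.002 0.049]
-0.2675997243206343
```

Emit:
move_arm(rows=[[0, 0, 0, 0, 60], [0, 0, 0, 0, 60], [0, 0, -3, 0, 60], [0, 0, -5, 0, 60], [0, 0, 0, 10, 60], [0, 0, 0, 10, 60], [0, 0, 0, 0, 60]])

```text
t: 31.0
ee_pos: [404.1, 245.7, 98.6]
orientation: [-1.684, -2.652, 0.001]
ft_force: [0.7, -0.3, 0.1]
width: 53.0
grasp_force: 0.0
```

```bash
python3 -c "
from h import *
avg(1);print(get_obs()['qpos'][5]); plan([(428.3,136,105,0),(428.3,136,22,0)])"
```

```text
t 31.05 p [404.04 245.76  98.45] w 52.7 F [ 0.27  0.06 -1.2 ] M [-0.035 -0.097  0.004] J [-4.0000e-03 -4.2040e+01 -1.9993e+01  5.2000e-02  7.0000e-03  3.3200e-01] sd [0. 0. 0. 0. 0. 0.]
0.08028512733099005
[-3.65, -0.83, -0.22, 0.0],[-3.66, -0.83, -0.22, 0.0],[-3.65, -0.84, -0.21, 0.0],[428.3 136.  105. ] 3
[0.0, 0.01, 4.15, 0.0],[0.0, 0.0, 4.15, 0.0],[428.3 136.   22. ] 2
```

```bash
python3 -c "
from h import *
plan([(428.7,136.4,105,25),(428.7,136.4,22,0)])"
```

```text
[-3.65, -0.81, -0.22, 8.3],[-3.73, -0.28, -0.22, 8.3],[-3.72, 0.26, -0.21, 8.3],[428.7 136.4 105. ] 3
[0.0, 0.0, 4.15, 0.0],[0.0, 0.0, 4.15, 0.0],[428.7 136.4  22. ] 2
```

Emit:
move_arm(rows=[[-3.65, -0.81, -0.2, 8.3, 65], [-3.73, -0.28, -0.2, 8.3, 65], [-3.72, 0.26, -0.2, 8.3, 65], [0, 0, 0, 0, 65], [0, 0, 0, 0, 65]])

```text
t: 31.68
ee_pos: [428.4, 136.8, 104.5]
orientation: [-2.215, -2.227, 0.0]
ft_force: [-0.3, -0.7, 0.3]
width: 56.8
grasp_force: 0.0
```

```bash
python3 -c "
from h import *
optics.get_image('wrist');o=get_obs();p=o['ee_pos'];M=R.from_rotvec(o['orientation']).as_matrix()
print(p,o['qpos'][5],np.degrees(np.arctan2(M[1,0],M[0,0])),proj('wrist',[428.7,136.4,78]))
g=np.float32(cv2.cvtColor(optics.get_image('wrist'),6)); cv2.imwrite('pics/w7.png',g)
q=proj('wrist',[428.7,136.4,78])[0].astype(int); s=g[q[1]-22:q[1]+23,q[0]-22:q[0]+23]
m=(s>130).astype('uint8'); n,l,st,ce=cv2.connectedComponentsWithStats(m); print(q,st.tolist(),ce.round(1).tolist())
cv2.imwrite('pics/c.png',cv2.resize(g[100:300,150:360],None,fx=3,fy=3))"
```

```text
[428.34444395 137.1271556  104.50175678] 0.27750222311090184 90.32489700313344 [[256.28984425 198.61558685]]
[256 198] [[0, 0, 45, 45, 1167], [0, 0, 21, 28, 186], [0, 0, 45, 45, 523], [15, 18, 15, 13, 149]] [[21.0, 20.7], [4.2, 9.6], [30.6, 28.8], [22.1, 23.9]][ WARN:0@1.469] global loadsave.cpp:1063 imwrite_ Unsupported depth image for selected encoder is fallbacked to CV_8U.
```

View pics/c.png

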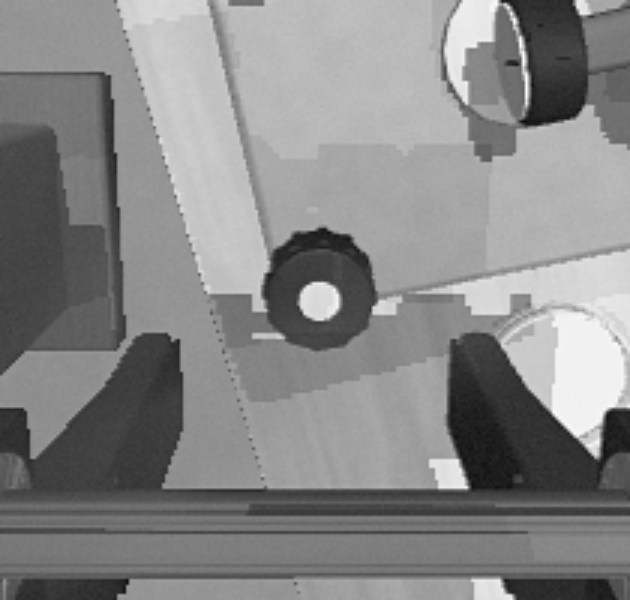

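Emit:
move_arm(rows=[[-0.1, 0, 4, 0, 65], [0, 0, 3, 0, 65], [0, 0, 1.2, 0, 65], [0, 0, 0, 0, 65], [0, 0, 0, 0, 20], [0, 0, 0, 0, 20], [0, 0, 0, 0, 20], [0, 0, 0, 0, 20]])

```text
t: 32.78
ee_pos: [429.5, 135.8, 23.3]
orientation: [2.218, 2.224, 0.003]
ft_force: [1.8, -0.9, 2.5]
width: 31.1
grasp_force: 30.0
```

```bash
python3 -c "
from h import *
avg(3);print(get_obs()['qpos'][5])"
```

```text
t 32.925 p [429.42 135.78  23.13] w 31.2 F [ 2.31 -1.33  3.96] M [-0.196 -0.344 -0.005] J [ 7.7400e-01 -4.0961e+01 -1.2004e+01  2.9200e-01  4.2600e-01 -6.0000e-03] sd [0.084 0.236 0.18  0.03  0.042 0.001]
0.2774042464495761
```

Emit:
move_arm(rows=[[0, 0, 0.03, 10, 20], [0, 0, 0.03, 10, 20], [0, 0, 0.03, 10, 20], [0, 0, 0, 0, 20]])

```text
t: 33.42
ee_pos: [429.1, 135.8, 22.2]
orientation: [2.72, 1.571, 0.002]
ft_force: [1.2, -1.3, 6.3]
width: 30.9
grasp_force: 30.0
```

```bash
python3 -c "
from h import *
avg(3);print(get_obs()['qpos'][5])"
```

```text
t 33.575 p [429.16 135.81  22.18] w 31.7 F [ 1.08 -0.7   6.17] M [-0.047 -0.111 -0.05 ] J [  0.616 -40.241 -11.927   0.119   0.187   0.047] sd [0.002 0.012 0.002 0.001 0.002 0.082]
0.8011265835057483
```

Emit:
move_arm(rows=[[0, 0, 0.01, 10, 20], [0, 0, 0.01, 10, 20], [0, 0, 0.02, 10, 20], [0, 0, 0.03, 10, 20], [0, 0, 0, 0, 20]])

```text
t: 34.2
ee_pos: [429.0, 136.1, 21.3]
orientation: [-3.092, -0.551, -0.002]
ft_force: [1.1, 1.7, 4.1]
width: 31.1
grasp_force: 30.0
```

```bash
python3 -c "
from h import *
avg(3);print(get_obs()['qpos'][5])"
```

```text
t 34.35 p [429.01 136.02  21.28] w 31.3 F [1.71 3.06 4.95] M [ 0.939 -0.09  -0.027] J [ -1.124 -40.726 -11.377  -0.645   0.555   0.117] sd [0.085 0.048 0.101 0.025 0.038 0.136]
1.4961183682206947
```

Emit:
move_arm(rows=[[0, 0, 0, 0, 60], [0, 0, 0, 0, 60], [0, 0, 0, -10, 60], [0, 0, 0, -10, 60], [0, 0, 0, -10, 60], [0, 0, 0, -10, 60], [0, 0, 0, -10, 60], [0, 0, 0, -10, 60], [0, 0, 0, -10, 60], [0, 0, 0, 0, 60]])

```text
t: 35.6
ee_pos: [427.8, 135.4, 20.8]
orientation: [-2.219, -2.223, 0.002]
ft_force: [-0.5, 0.5, -1.0]
width: 52.9
grasp_force: 0.0
```

Emit:
move_arm(rows=[[0, 0, 0, 0, 60], [0, 0, 0, 0, 20], [0, 0, 0, 0, 20], [0, 0, 0, 0, 20], [0, 0, 0, 0, 20]])

```text
t: 36.22
ee_pos: [429.2, 135.8, 21.2]
orientation: [2.218, 2.224, 0.002]
ft_force: [2.4, 0.2, -0.7]
width: 31.2
grasp_force: 30.0
```

```bash
python3 -c "
from h import *
avg(3);print(get_obs()['qpos'][5])"
```

```text
t 36.375 p [429.2  135.81  21.24] w 31.4 F [ 3.27 -0.06 -0.26] M [-0.097 -0.54  -0.06 ] J [ 5.9900e-01 -4.2669e+01 -1.1751e+01  2.0300e-01  7.8300e-01 -2.5000e-02] sd [0.021 0.058 0.134 0.008 0.057 0.001]
0.2775574947283084
```

Emit:
move_arm(rows=[[0, 0, 0.03, 10, 20], [0, 0, 0.03, 10, 20], [0, 0, 0.03, 10, 20], [0, 0, 0.03, 10, 20], [0, 0, 0, 0, 20]])

```text
t: 37.0
ee_pos: [428.9, 135.9, 20.1]
orientation: [-2.845, -1.333, -0.001]
ft_force: [2.0, 1.2, 3.0]
width: 31.1
grasp_force: 30.0
```

```bash
python3 -c "
from h import *
avg(3);print(get_obs()['qpos'][5])"
```

```text
t 37.15 p [428.82 135.87  20.04] w 31.3 F [2.36 1.93 2.67] M [ 0.484 -0.197  0.005] J [ -0.432 -41.654 -11.439  -0.297   0.592   0.109] sd [0.055 0.057 0.077 0.011 0.022 0.134]
0.9725716705715577
```

Emit:
move_arm(rows=[[0, 0, 0.03, 10, 20], [0, 0, 0.03, 10, 20], [0, 0, 0, 0, 20]])

```text
t: 37.52
ee_pos: [428.9, 136.1, 19.6]
orientation: [-3.033, -0.817, -0.001]
ft_force: [1.1, 3.4, 4.8]
width: 31.4
grasp_force: 30.0
```

```bash
python3 -c "
from h import *
avg(3);print(get_obs()['qpos'][5])"
```

```text
t 37.675 p [428.85 136.11  19.58] w 31.6 F [1.37 3.89 4.47] M [ 0.947 -0.033 -0.061] J [-1.3030e+00 -4.0597e+01 -1.1148e+01 -7.3200e-01  5.1400e-01  2.5000e-02] sd [0.05  0.033 0.03  0.018 0.006 0.082]
1.32248309803559
```

Emit:
move_arm(rows=[[0, 0, 0.03, 10, 20], [0, 0, 0.03, 10, 20], [0, 0, 0, 0, 20]])

```text
t: 38.05
ee_pos: [429.0, 136.3, 19.1]
orientation: [-3.128, -0.277, -0.002]
ft_force: [0.8, 4.6, 7.2]
width: 31.2
grasp_force: 30.0
```

```bash
python3 -c "
from h import *
avg(3);print(get_obs()['qpos'][5])"
```

```text
t 38.2 p [429.01 136.29  19.12] w 31.3 F [0.68 4.64 7.17] M [ 1.253  0.009 -0.064] J [-1.9330e+00 -3.9649e+01 -1.0837e+01 -1.0220e+00  5.2200e-01  3.0000e-03] sd [0.001 0.014 0.001 0.001 0.002 0.081]
1.6717769599794563
```

Emit:
move_arm(rows=[[0, 0, 0.01, 4, 20], [0, 0, 0, 0, 20], [0, 0, 0, 0, 60], [0, 0, 0, 0, 60], [0, 0, 0, 0, 60], [0, 0, -5, 0, 60], [0, 0, -5, 0, 60], [0, 0, -5, 0, 60], [0, 0, 0, 0, 57], [0, 0, 0, 0, 57]])

```text
t: 39.45
ee_pos: [427.8, 135.4, 167.9]
orientation: [3.137, 0.169, -0.002]
ft_force: [-0.8, 0.2, 0.3]
width: 50.3
grasp_force: 0.0
```

```bash
python3 -c "
from h import *
o=get_obs();M=R.from_rotvec(o['orientation']).as_matrix();print(o['qpos'],o['ee_pos'],np.degrees(np.arctan2(M[1,0],M[0,0])))
plan([(530.5,215.5,165,0),(530.5,215.5,85,0)])"
```

```text
[ 2.80024213e-01  1.89330497e-01  2.02071768e+00 -4.00094385e-05
  9.32556280e-01  1.74334516e+00] [427.78559077 135.39354792 167.90780265] 6.159246507191838
[3.69, -2.29, 0.09, 0.0],[3.69, -2.29, 0.09, 0.0],[3.69, -2.28, 0.1, 0.0],[530.5 215.5 165. ] 3
[0.0, -0.0, 4.0, 0.0],[0.01, -0.0, 4.0, 0.0],[530.5 215.5  85. ] 2
```

Emit:
move_arm(rows=[[3.7, -2.3, 0, 0, 57], [3.7, -2.3, 0, 0, 57], [3.7, -2.3, 0, 0, 57], [0, 0, 0, -6, 57], [0, 0, 4, 0, 57], [0, 0, 4.2, 0, 57], [0, -0.4, 0, 0, 57], [0, -0.4, 0, 0, 57], [0, 0, 0, 0, 57], [0, 0, 0, 0, 57]])

```text
t: 40.7
ee_pos: [530.6, 224.4, 87.9]
orientation: [-3.123, -0.333, -0.003]
ft_force: [-0.1, 0.5, -0.4]
width: 50.1
grasp_force: 0.0
```

```bash
python3 -c "from h import *;rock(2)"
```

```text
t 40.8 s 108.42 0.04 F_J0 0.14 0.015403136550899473 F_ft -0.01
```

Emit:
move_arm(rows=[[0, -0.2, 0, 0, 57], [0, 0, 0, 0, 57]])

```text
t: 41.05
ee_pos: [529.4, 226.1, 86.8]
orientation: [-3.124, -0.333, -0.0]
ft_force: [0.3, 0.2, 0.1]
width: 50.0
grasp_force: 0.0
```

```bash
python3 -c "from h import *;rock(2)"
```

```text
t 41.15 s 110.38 0.01 F_J0 0.06 0.004614781593323074 F_ft 0.54
```

Emit:
move_arm(rows=[[0, -0.15, 0, 0, 57], [0, 0, 0, 0, 57]])

```text
t: 41.4
ee_pos: [529.0, 227.5, 86.5]
orientation: [3.124, 0.333, -0.0]
ft_force: [0.2, -0.4, -0.2]
width: 50.3
grasp_force: 0.0
```

```bash
python3 -c "from h import *;rock(2)"
```

```text
t 41.5 s 111.87 0.02 F_J0 0.05 0.0025636155999475907 F_ft 0.23
```

Emit:
move_arm(rows=[[0, -0.1, 0, 0, 57], [0, 0, 0, 0, 57]])

```text
t: 41.75
ee_pos: [528.9, 228.2, 86.5]
orientation: [3.124, 0.333, -0.0]
ft_force: [0.4, -0.7, -0.3]
width: 50.3
grasp_force: 0.7
```

```bash
python3 -c "from h import *;rock(2)"
```

```text
t 41.85 s 112.69 0.01 F_J0 1.58 0.02929695471320101 F_ft -1.52
```

Emit:
move_arm(rows=[[0, -0.1, 0, 0, 57], [0, 0, 0, 0, 57]])

```text
t: 42.1
ee_pos: [528.7, 228.9, 86.6]
orientation: [3.123, 0.333, -0.0]
ft_force: [0.5, -4.7, 1.5]
width: 50.0
grasp_force: 2.4
```

```bash
python3 -c "from h import *;rock(2)"
```

```text
t 42.2 s 113.45 0.01 F_J0 5.15 0.003656993309656779 F_ft -5.77
```

Emit:
move_arm(rows=[[0, -0.1, 0, 0, 57], [0, 0, 0, 0, 57]])

```text
t: 42.45
ee_pos: [528.6, 229.6, 86.6]
orientation: [3.123, 0.333, 0.0]
ft_force: [2.4, -6.5, 1.2]
width: 49.9
grasp_force: 3.6
```

```bash
python3 -c "from h import *;rock(2)"
```

```text
t 42.55 s 114.09 0.0 F_J0 7.36 0.026831303232459608 F_ft -7.27
```

Emit:
move_arm(rows=[[0, 0.7, 0, 0, 57], [0, 0.7, 0, 0, 57], [0, 0.6, 0, 0, 57], [0, 0.6, 0, 0, 57], [0, 0, 0, 0, 57], [0, 0, 0, 0, 57]])

```text
t: 43.3
ee_pos: [533.9, 204.9, 86.6]
orientation: [-3.124, -0.332, 0.0]
ft_force: [-0.3, -0.4, 0.4]
width: 50.0
grasp_force: 0.0
```

```bash
python3 -c "from h import *;rock(2)"
```

```text
t 43.4 s 88.94 0.03 F_J0 -0.21 0.02977966521215695 F_ft 0.05
```

Emit:
move_arm(rows=[[0, 0.1, 0, 0, 57], [0, 0, 0, 0, 57]])

```text
t: 43.65
ee_pos: [534.1, 204.1, 86.6]
orientation: [-3.124, -0.333, 0.0]
ft_force: [0.8, 1.3, 0.6]
width: 50.0
grasp_force: 0.4
```

```bash
python3 -c "from h import *;rock(2)"
```

```text
t 43.75 s 87.99 0.01 F_J0 -0.9 0.034631780719244346 F_ft 0.98
```

Emit:
move_arm(rows=[[0, 0.1, 0, 0, 57], [0, 0, 0, 0, 57]])

```text
t: 44.0
ee_pos: [534.3, 203.4, 86.6]
orientation: [-3.123, -0.332, -0.0]
ft_force: [-1.1, 3.9, -0.6]
width: 50.3
grasp_force: 2.0
```

```bash
python3 -c "from h import *;rock(2)"
```

```text
t 44.1 s 87.19 0.0 F_J0 -4.4 0.03556270272501053 F_ft 4.28
```

Emit:
move_arm(rows=[[0, 0.1, 0, 0, 57], [0, 0, 0, 0, 57]])

```text
t: 44.35
ee_pos: [534.4, 202.6, 86.7]
orientation: [-3.123, -0.332, -0.0]
ft_force: [-1.8, 5.6, 0.6]
width: 50.1
grasp_force: 3.3
```

```bash
python3 -c "from h import *;rock(2)"
```

```text
t 44.45 s 86.47 0.01 F_J0 -6.84 0.026060208197562922 F_ft 5.92
```

Emit:
move_arm(rows=[[0, -0.7, 0, 0, 57], [0, -0.7, 0, 0, 57], [0, 0, 0, 0, 57], [0, 0, -4, 0, 57], [0, 0, -5, 0, 57], [0, 0, -5, 0, 57], [0, 0, 0, 0, 57], [0, 0, 0, 0, 57]])

```text
t: 45.45
ee_pos: [531.1, 215.3, 226.0]
orientation: [3.124, 0.332, -0.001]
ft_force: [0.3, 0.4, -1.0]
width: 50.4
grasp_force: 0.0
```

```bash
python3 -c "
from h import *
avg(4);print(close_job())"
```

```text
t 45.65 p [530.72 215.3  224.97] w 49.7 F [ 0.18  0.4  -0.15] M [ 0.041  0.027 -0.029] J [-3.0000e-03 -4.8837e+01 -2.8636e+01  1.0000e-03 -7.7000e-02 -0.0000e+00] sd [0.002 0.36  0.279 0.001 0.009 0.   ]
the job is handed in; nothing more can be done
None
```

I turned both knobs clockwise (left about 2.03 rad, right about 2.68 rad). Push tests to both sides showed the stand firm with no rocking; the tip and foot loads were inferred, not measured. The arm is clear and the job was handed in at about 45.7 s, no verdict returned.

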